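Draw the filter plate from its covered unit and present it over the tray

TASK

Swing the filter unit's hinged cover right back by its bar handle so that it stays open, then draw the mesh filter plate with the grip tab straight up out of its slot, leaving the plain blank plate beside it where it is. Present the filter plate over the middle of the steel tray: upright, its broad side running along the tray's long side, its lower edge about 10 cm above the tray. Finish while still holding it there, with the cover open and the other things on the table undisturbed.

Things in the scene. Friction and masses are not known exactly. Their poses are not given: they have to be found in the camera images.
- filter_unit: Bench filter unit, fixed: grey tub 140 (x) x 150 (y) x 50 mm high under a white hood 55 mm high. Origin: centre of underside; x from front (handle side) to back (hinge), y along the hinge, z up. Two slots, at y = +35 and -35 mm, hold one upright plate each, faces to +-y, by ribs at the plate's two ends only, up to 45 mm high, 1.5 mm play; floor 5 mm thick.
- cover (a joint): Angle of the cover hood (rad): 0 shut, grows as the front rises, 1.6 fully back at its stop, the hood upright behind the hinge, 190 mm high. Opaque, 140 x 150 x 55 mm, open below, about 0.25 kg, little friction: let go below about 1 rad it falls shut, beyond 1.3 it stays or falls to the stop.
- cover_bar (a point): Centre of the cover's handle: dark round bar, 14 mm thick, 40 mm long, parallel to the hinge, on a 10 mm stem, 30 mm off the hood's outer face, 20 mm behind its front edge. Turns with the cover (axes equal the unit's when shut). Shut: 120 mm before and 85 mm above the hinge line, 135 mm above the table. Pinched on its two end faces it pivots between the fingers.
- cover_hinge (a point): Middle of the cover's hinge line, on the tub's top back edge (x = 70, z = 50 mm in the unit's frame); the hinge line runs along the unit's y.
- filter_plate: Filter plate, loose, about 0.08 kg, under the cover in either slot: aluminium frame with mesh, 100 (x, broad side) x 8 (y) x 60 mm (z), with a grip tab 34 (x) x 12 (y) mm mid-top that rises 25 mm more, to 85 mm. Origin: centre of lower edge, z up. In the slot the lower edge is 5 mm above the table, the tab 65 to 90 mm, above the tub's rim. It comes out straight up.
- blank_plate: Plain solid aluminium blank plate, 100 (x) x 8 (y) x 60 (z) mm, without tab, standing in the other slot, its lower edge 5 mm above the table. Origin: centre of its lower edge. Leave it.
- tray: Shallow steel tray, fixed to the table, 183 (its x, long side) x 133 (its y) x 20 mm high with a thin rim, on four 12 mm feet, so its rim is 32 mm above the table. Origin: centre of its underside, 12 mm above the table.
- tray_mid (a point): Middle of the tray's inner floor, 14 mm above the table.
- black_loupe: Black eye loupe, 41 mm across, 38 mm high, a bystander; origin at the centre of its underside.
- bench_timer: Small white bench timer, 52 x 66 x 20 mm, a bystander; origin at the centre of its underside.
- wafer_carrier: Round flat wafer carrier, 66 mm across, 16 mm high, a bystander; origin at the centre of its underside.
- sample_vial: Small brown sample vial with a cap, 21 mm across, 52 mm high, upright, a bystander; origin at the centre of its underside.

How it is judged:
On the way, in this order (a step that is already met when the one before it is completed fails the run):
1. the cover is swung back past 1.35 rad with the filter plate still in its slot (value of joint cover above 1.35 rad and z of filter_plate in the frame of filter_unit below 0.02 m), for 0.2 s.
2. the filter plate is drawn up clear of the tub, upright, cover open (z of filter_plate in the frame of filter_unit above 0.055 m and angle between filter_plate's own z axis and vertical below 0.35 rad and value of joint cover above 1.35 rad), for 0.1 s.
At the end, for the whole second after the job is handed in: Fingers hold the filter plate still and upright (0.2 rad) over the tray: within 30 mm of its middle, along its long side (0.25 rad), lower edge 60 to 150 mm above its floor, touching neither tray nor unit; cover beyond 1.35 rad; blank moved under 12 mm, other things under 30 mm (horizontal distance between filter_plate and tray_mid below 0.03 m and z of filter_plate in the frame of tray_mid between 0.06 and 0.15 m and angle between filter_plate's own z axis and vertical below 0.2 rad and angle between the x axis of filter_plate and the x axis of tray, either way round below 0.25 rad and contact force between filter_plate and the fingers above 1 N and contact force between filter_plate and tray below 0.1 N and contact force between filter_plate and filter_unit below 0.1 N and linear speed of filter_plate below 0.03 m/s and value of joint cover above 1.35 rad and distance of blank_plate from where it was at the start of the episode below 0.012 m and distance of each of black_loupe, bench_timer, wafer_carrier, sample_vial from where it was at the start of the episode below 0.03 m); the arm keeps its last pose, push and grip.
It fails at once if the blank plate is pulled up or shoved (more than 12 mm) (distance of blank_plate from where it was at the start of the episode above 0.012 m).
It fails at once if a bystander is moved more than 30 mm or the vial is knocked over (distance of any of black_loupe, bench_timer, wafer_carrier, sample_vial from where it was at the start of the episode above 0.03 m or angle between sample_vial's own z axis and vertical above 0.5 rad).
It also fails if it takes over 61 s, if anything falls off the work surface, if the arm or the gripper's body presses on something with over 40 N, if the wrist force passes 120 N, or if a joint passes its speed limit or range.

ROBOT

A 6-joint arm with a two-finger parallel gripper is mounted at the origin on a cart in front of the work surface, level with it; the furniture and walls round the work are solid. World frame = base frame: x ahead of the robot, y to its left, z up, the work surface at z = 0. Lengths are in m, angles in rad, forces in N, time in s.
With the tool pointing down it reaches from about 0.325 to 0.85 m from the base axis. Payload 4.4 kg.
Tool frame: the origin (TCP) lies on the mounting face of the last link; the fingertips stand 199 mm ahead of it and the grasp point (between the pads) lies 180 mm ahead of it (robot.finger_overhang is the distance from the TCP to the fingertips, in m); z points along the fingers, y is the line along which they close (so a half turn about z gives the same grasp; the last joint's range is limited). The gripper opens to 94 mm and grips with 3 to 60 N. Pads are 16 mm wide; open, the fingers measure 119 mm over their backs; the gripper's body (75 mm by 177 mm) begins 78 mm behind the grasp point.
Start: joints at [-1.47, 0.207, 1.542, -0, 1.393, -0.15], TCP at [0.143, -0.557, 0.405] pointing down, gripper open.
Joint ranges: [-2.73, 2.73], [-0.86, 2.22], [0.23, 2.46], [-1.11, 4.25], [0.08, 2.63], [-2.82, 2.82]. Speed limits (rad/s): [2.79, 2.79, 3.14, 3.14, 3.14, 3.14].

INTERFACE

Orientations are given as a rotation vector (axis times angle).
In Python, from workcell import robot gives the robot as it stands.
- The arm moves only by the shell command python3 -m creep 'ROWS' [FORCE]. ROWS is JSON, a list that holds one entry, the list of rows, each a list of 5 numbers: the opening, from -1 (shut) to 1 (fully open), then the shift along the tool's x, y, z in units of 25 mm (1.0 is 25 mm), then the turn about the tool's z in units of 6 degrees (1.0 is 6 degrees). A call has 1 to 20 rows; each row shifts and turns the commanded pose from where the row before left it, along the tool's axes as they then stand; what a row does not reach is not made up. A row lasts 1/12 s, in which the tool goes at most 41.7 mm and 7.16 degrees, less where a joint would pass 70% of its speed; a pose out of reach is approached as far as the arm can. A call is refused whole if a number of a shift passes 1 or a number of a turn 1, either way. A call with a gripper value outside its range is refused whole. The fingers move at their own pace and stop on an object; FORCE is the grip in N (left out, the last holds). Time passes only in rows, so rows that do not move let the fingers close. It gives the time, the measured TCP pose, the force, the opening and the grip force at its end, in the units of the state.
- robot.sense(): the state, without advancing time (a new reading comes with each control period).
- robot.camera(name): name is "scene" or "top"; returns (picture, depth): 420x560x3 uint8, red, green, blue; 420x560 float32, m along the optical axis (not along the pixel's ray), 0 where there is no reading.
- robot.camera_model(name): a dict with "mtx" (3x3 intrinsics, pixels), "origin" and "rotation" of the camera in the world. Camera axes: x right, y down, z forward; pixel columns grow to the right and rows downward; lengths in m; the calibration is good to about 2 mm. A picture is of the moment at which its call begins. camera_model takes no time and is no camera call.
- robot.sign_off(): hands the job in; it is judged then, once.
The state is a dict: "t": time; "qpos": joint angles; "dq": joint speeds; "effort": joint torques, N m; "position": TCP position; "orientation": TCP orientation; "wrist_force": force on the tool from outside, world axes, zero at the start; "ft_torque": the same for the moment, N m; "finger_gap": opening from 0.0 (shut) to 1.0 (fully open); "grip_force": force on a finger pad.
Only numpy, scipy, OpenCV 4.12 (cv2) and the standard library are available. Lean on these libraries where they do the work, as an engineer would, in place of code of your own. Each camera call takes 0.05 s, during which the arm holds its last target. There are 200 camera calls.

## Working session

There is one attempt and no reset: what is moved stays moved. The work goes in short steps, Python scripts to look and compute and a shell command to move; the robot and the scene stay as the last step left them, time stands still between calls to the robot, and variables do not carry over. Pictures are saved under pics/ and viewed, at most 10 in all, crops included, and the job is handed in when it is done.

```bash
mkdir -p pics; ls; cat > h.py <<'E'
import numpy as np, cv2
from workcell import robot
from scipy.spatial.transform import Rotation as R
def shot(n,f):
    im,d=robot.camera(n); cv2.imwrite('pics/'+f+'.png',im[:,:,::-1]); np.save('pics/'+f+'.npy',d); return im,d
def cloud(n,d):
    m=robot.camera_model(n);K=np.array(m['mtx']);v,u=np.indices(d.shape)
    c=np.stack([(u-K[0,2])/K[0,0]*d,(v-K[1,2])/K[1,1]*d,d],-1)
    Ro=np.array(m['rotation']); Ro=Ro if Ro.shape==(3,3) else R.from_rotvec(Ro).as_matrix()
    P=c@Ro.T+np.array(m['origin']); P[d<=0]=np.nan; return P
E
python3 - <<'E'
from h import *
for n in('scene','top'):
    im,d=shot(n,n+'0'); m=robot.camera_model(n); print(n,m)
s=robot.sense();print(s)
E
```

```text
pics
scene {'mtx': array([[432.04537997,   0.        , 284.82962963],
       [  0.        , 432.04537997, 208.60452821],
       [  0.        ,   0.        ,   1.        ]]), 'origin': array([-0.32430151,  0.51603009,  0.58104503]), 'rotation': array([-1.17004123,  1.96785402, -1.22560123])}
top {'mtx': array([[428.43488115,   0.        , 282.58465213],
       [  0.        , 428.43488115, 205.86759461],
       [  0.        ,   0.        ,   1.        ]]), 'origin': array([0.38303574, 0.0504757 , 1.25039043]), 'rotation': array([-2.14184903,  2.15506035, -0.18496207])}
{'t': 0.1, 'qpos': array([-1.47050444e+00,  2.07348187e-01,  1.54278785e+00, -3.85048564e-06,
        1.39351323e+00, -1.50501149e-01]), 'dq': array([-0.00042646, -0.00144321, -0.00379023,  0.00103599, -0.0007285 ,
        0.00121308]), 'effort': array([-2.16439648e-04, -3.71863103e+01, -2.82293916e+01,  7.00762030e-02,
        3.11324699e-02, -4.95468157e-05]), 'position': array([ 0.14265439, -0.5566915 ,  0.40360993]), 'orientation': array([-3.11488530e+00, -3.92657085e-01, -7.50927116e-05]), 'wrist_force': array([-0.08569351, -0.6735941 ,  0.13836985]), 'ft_torque': array([-0.04561639,  0.00524222,  0.02271061]), 'grip_force': 0.0, 'finger_gap': 0.9980436552051313}
```

View pics/top0.png

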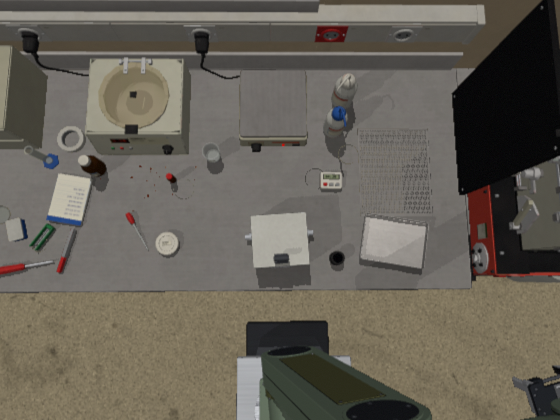

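View pics/scene0.png

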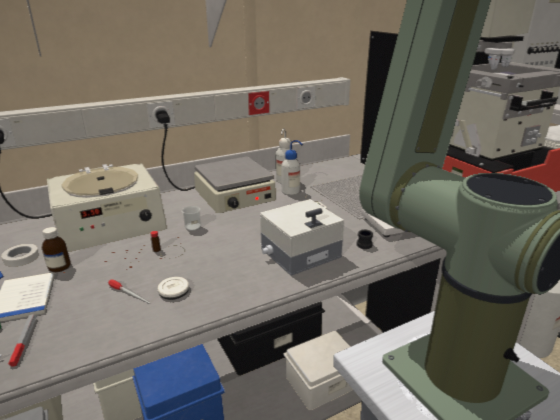

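The top view shows the unit's hood at about (281,240), its bar at (281,258), the tray at (394,243), the loupe at (337,258), the timer at (331,180), the carrier at (167,243) and the vial at (171,178). The scene view shows the hood at (302,225), with its bar at (314,215) on the robot's side.

```bash
python3 - <<'E'
from h import *
for n in('top','scene'):
    d=np.load(f'pics/{n}0.npy');P=cloud(n,d);im=cv2.imread(f'pics/{n}0.png').astype(int)
    x,y,z=P[...,0],P[...,1],P[...,2]
    def rect(mask,lab):
        p=P[mask]
        if len(p)<6: print(n,lab,len(p));return
        r=cv2.minAreaRect(p[:,:2].astype(np.float32));print(n,lab,len(p),'c',np.round(r[0],4),'size',np.round(r[1],4),'ang',round(r[2],2),'z',np.round(np.percentile(p[:,2],[5,50,95]),4))
    u,v=np.meshgrid(np.arange(560),np.arange(420))
    if n=='top':
        print('table z',np.nanmedian(z[200:215,180:230]))
        box=(u>235)&(u<320)&(v>200)&(v<285)
        rect(box&(z>.098)&(z<.112),'hood'); rect(box&(z>.122)&(z<.15),'bar')
        t=(u>352)&(u<435)&(v>208)&(v<280)
        rect(t&(z>.01)&(z<.06),'tray'); rect(t&(z>.024)&(z<.06),'rim')
        print('floor',np.nanmedian(z[235:250,380:405]))
        for nm,a,b in(('loupe',337,258),('timer',331,180),('carrier',167,243),('vial',171,178)):
            rect((abs(u-a)<20)&(abs(v-b)<20)&(z>.008)&(z<.1),nm)
    else:
        box=(u>255)&(u<350)&(v>195)&(v<270)
        rect(box&(z>.100)&(z<.110),'hood'); rect(box&(z>.122)&(z<.15),'bar')
        q=P[215,314];print(q)
E
```

```text
table z 0.002004988474666014
top hood 2819 c [0.4722 0.0396] size [0.1401 0.1501] ang 3.55 z [0.1031 0.1066 0.1103]
top bar 82 c [0.422  0.0374] size [0.0388 0.0132] ang 89.55 z [0.1374 0.1417 0.1463]
top tray 3023 c [ 0.4935 -0.2952] size [0.2052 0.174 ] ang 80.43 z [0.0115 0.0155 0.029 ]
top rim 224 c [ 0.4741 -0.2894] size [0.185  0.1338] ang 80.46 z [0.0249 0.0315 0.0364]
floor 0.015257820962066848
top loupe 184 c [ 0.4318 -0.1391] size [0.0598 0.0677] ang 59.95 z [0.0101 0.0374 0.0423]
top timer 378 c [ 0.6667 -0.102 ] size [0.0867 0.093 ] ang 7.98 z [0.0144 0.02   0.0249]
top carrier 443 c [0.4786 0.3631] size [0.0982 0.103 ] ang 5.41 z [0.0126 0.0172 0.0214]
top vial 85 c [0.6619 0.3644] size [0.0942 0.0927] ang 12.11 z [0.0083 0.0391 0.0571]
scene hood 1671 c [0.4686 0.0394] size [0.1434 0.1515] ang 3.63 z [0.1025 0.1064 0.1082]
scene bar 120 c [0.4169 0.0366] size [0.0132 0.0422] ang 2.96 z [0.1245 0.1389 0.1436]
[0.41557273 0.03583729 0.13151798]
```

```bash
cat >> h.py <<'E'
def go(x,y,z,yaw):
    "units still to go (tool axes) to bring grasp point to x,y,z; yaw of tool x in deg"
    s=robot.sense();Rm=R.from_rotvec(s['orientation']).as_matrix();p=s['position']+.18*Rm[:,2]
    c=np.degrees(np.arctan2(Rm[1,0],Rm[0,0]))
    print('t',round(s['t'],2),'grasp',np.round(p,4),'yaw',round(c,2),'tilt',np.round(Rm[:2,2],4),'gap',round(s['finger_gap'],3),'grip',round(s['grip_force'],1),'F',np.round(s['wrist_force'],1))
    print('units xyz',np.round(Rm.T@(np.array([x,y,z])-p)/.025,2),'turn',round((c-yaw+180)%360/6-30,2))
E
python3 -m creep '[[[1,0,0,0,0.9],[1,0,0,0,0.9],[1,0.55,-1,0,0],[1,0.55,-1,0,0],[1,0.55,-1,0,0],[1,0.55,-1,0,0],[1,0.55,-1,0,0],[1,0.55,-1,0,0],[1,0.55,-1,0,0],[1,0.55,-1,0,0],[1,0.55,-1,0,0],[1,0.55,-1,0,0],[1,0.55,-1,0,0],[1,0.55,-1,0,0],[1,0.55,-1,0,0],[1,0.55,-1,0,0],[1,0.55,-1,0,0],[1,0.55,-1,0,0],[1,0,0,0,0],[1,0,0,0,0]]]' 20
python3 -c "
from h import *
go(.42,.0368,.135,3.6)"
```

```text
t: 1.77
position: [0.3375, -0.1429, 0.4043]
orientation: [-3.14, -0.104, 0.001]
wrist_force: [-0.0, -0.6, 0.2]
finger_gap: 0.998
grip_force: 0.0
t 1.77 grasp [ 0.3374 -0.1429  0.2243] yaw 3.79 tilt [-0.0006  0.    ] gap 0.998 grip 0.0 F [-0.  -0.6  0.2]
units xyz [ 3.77 -6.96  3.57] turn 0.03
```

```bash

python3 -m creep '[[[1,0.54,-1,0,0],[1,0.54,-1,0,0],[1,0.54,-1,0,0],[1,0.54,-1,0,0],[1,0.54,-1,0,0],[1,0.54,-1,0,0],[1,0.53,-0.96,0,0.03],[1,0,0,0.2,0],[1,0,0,0.5,0],[1,0,0,0.5,0],[1,0,0,0.5,0],[1,0,0,0.5,0],[1,0,0,0.5,0],[1,0,0,0.4,0],[1,0,0,0.2,0],[1,0,0,0.15,0],[1,0,0,0,0],[1,0,0,0,0]]]' 20
python3 -c "
from h import *
go(.42,.0368,.135,3.6)
shot('top','top1');im,d=shot('scene','sc1')
cv2.imwrite('pics/c1.png',cv2.resize(im[130:300,200:420,::-1],None,fx=3,fy=3))"
```

```text
t: 3.27
position: [0.4208, 0.0351, 0.3187]
orientation: [3.14, 0.092, 0.001]
wrist_force: [0.5, 0.2, 0.8]
finger_gap: 1.001
grip_force: 0.0
t 3.27 grasp [0.4209 0.0351 0.1387] yaw 3.37 tilt [ 0.0005 -0.0002] gap 1.001 grip 0.0 F [0.5 0.2 0.8]
units xyz [-0.03 -0.07  0.15] turn -0.04
```

View pics/c1.png

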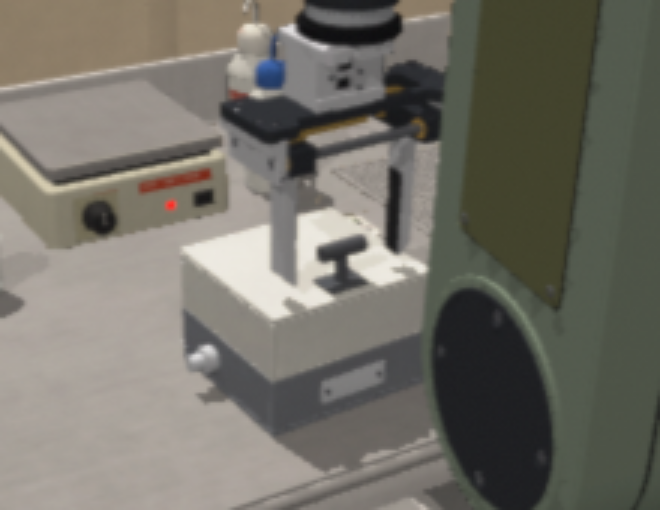

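The crop shows the fingers on either side of the bar, which is at (342,245), so I'll close on it.

```bash

python3 -m creep '[[[0,0,-0.06,0.12,0],[-0.4,0,0,0,0],[-1,0,0,0,0],[-1,0,0,0,0],[-1,0,0,0,0],[-1,0,0,0,0],[-1,0,0,0,0],[-1,0,0,0,0]]]' 20
python3 - <<'E'
from h import *
go(.42,.0368,.135,3.6)
r=np.hypot(.12,.085);a0=np.arctan2(.085,.12)
prev=None
for th in np.linspace(0,1.56,27):
    q=np.array([-r*np.cos(a0+th),r*np.sin(a0+th)])/.025
    if prev is not None: print(round(th,2),np.round([q[0]-prev[0],-(q[1]-prev[1])],2))
    prev=q
E
```

```text
t: 4.03
position: [0.4205, 0.0369, 0.3154]
orientation: [3.14, 0.093, 0.0]
wrist_force: [-0.5, 0.5, 0.6]
finger_gap: 0.47
grip_force: 0.0
t 4.03 grasp [0.4205 0.0369 0.1354] yaw 3.39 tilt [ 0.0001 -0.    ] gap 0.47 grip 0.0 F [-0.5  0.5  0.6]
units xyz [-0.02  0.    0.02] turn -0.03
0.06 [ 0.21 -0.28]
0.12 [ 0.23 -0.27]
0.18 [ 0.24 -0.25]
0.24 [ 0.26 -0.24]
0.3 [ 0.27 -0.22]
0.36 [ 0.29 -0.21]
0.42 [ 0.3  -0.19]
0.48 [ 0.31 -0.17]
0.54 [ 0.32 -0.15]
0.6 [ 0.33 -0.13]
0.66 [ 0.33 -0.11]
0.72 [ 0.34 -0.09]
0.78 [ 0.35 -0.07]
0.84 [ 0.35 -0.05]
0.9 [ 0.35 -0.03]
0.96 [ 0.35 -0.01]
1.02 [0.35 0.01]
1.08 [0.35 0.03]
1.14 [0.35 0.05]
1.2 [0.34 0.08]
1.26 [0.34 0.1 ]
1.32 [0.33 0.12]
1.38 [0.33 0.14]
1.44 [0.32 0.16]
1.5 [0.31 0.17]
1.56 [0.3  0.19]
```

```bash

python3 -m creep '[[[-1,0,0,0,0],[-1,0,0,0,0],[-1,0,0,0,0],[-1,0,0,0,0]]]' 20

```

```text
t: 4.37
position: [0.4206, 0.036, 0.3154]
orientation: [3.137, 0.094, -0.0]
wrist_force: [-0.4, -4.8, -0.2]
finger_gap: 0.422
grip_force: 20.0
```

```bash

python3 -m creep '[[[-1,0.21,0,-0.28,0],[-1,0.23,0,-0.27,0],[-1,0.24,0,-0.25,0],[-1,0.26,0,-0.24,0],[-1,0.27,0,-0.22,0],[-1,0.29,0,-0.21,0],[-1,0.3,0,-0.19,0],[-1,0.31,0,-0.17,0],[-1,0,0,0,0],[-1,0,0,0,0]]]'
python3 - <<'E'
from h import *
go(.42,.0368,.135,3.6)
E
```

```text
t: 5.2
position: [0.4733, 0.0392, 0.361]
orientation: [3.137, 0.093, -0.001]
wrist_force: [0.2, -6.7, -0.2]
finger_gap: 0.424
grip_force: 20.0
t 5.2 grasp [0.4732 0.0387 0.181 ] yaw 3.39 tilt [-0.0006 -0.0028] gap 0.424 grip 20.0 F [ 0.2 -6.7 -0.2]
units xyz [-2.13 -0.05  1.84] turn -0.03
```

```bash

python3 -m creep '[[[-1,0.32,0,-0.15,0],[-1,0.33,0,-0.13,0],[-1,0.33,0,-0.11,0],[-1,0.34,0,-0.09,0],[-1,0.35,0,-0.07,0],[-1,0.35,0,-0.05,0],[-1,0.35,0,-0.03,0],[-1,0.35,0,-0.01,0],[-1,0.35,0,0.01,0],[-1,0.35,0,0.03,0],[-1,0.35,0,0.05,0],[-1,0.34,0,0.08,0],[-1,0.34,0,0.1,0],[-1,0.33,0,0.12,0],[-1,0.33,0,0.14,0],[-1,0.32,0,0.16,0],[-1,0.31,0,0.17,0],[-1,0,0,0,0],[-1,0,0,0,0]]]'
python3 - <<'E'
from h import *
go(.628,.0495,.167,3.6)
E
```

```text
t: 6.78
position: [0.6179, 0.048, 0.3564]
orientation: [3.139, 0.092, 0.007]
wrist_force: [2.9, -3.8, 2.6]
finger_gap: 0.423
grip_force: 20.0
t 6.78 grasp [0.6188 0.0478 0.1764] yaw 3.37 tilt [ 0.0046 -0.0011] gap 0.423 grip 20.0 F [ 2.9 -3.8  2.6]
units xyz [ 0.37 -0.05  0.38] turn -0.04
```

```bash

python3 -m creep '[[[-1,0.15,0,0.1,0],[-1,0,0,0,0],[-0.1,0,0,0,0],[0,0,0,0,0],[0.2,0,0,0,0],[0.2,0,0,0,0],[0.2,0,0,0,0],[0.2,0,0,-0.3,0],[0.2,0,0,-0.6,0],[0.2,0,0,-1,0],[0.2,0,0,-1,0],[0.2,0,0,-1,0],[0.2,0,0,-0.5,0],[0.2,-0.8,0.8,0,0],[0.2,-1,1,0,0],[0.2,-1,1,0,0],[0.2,-1,1,0,0],[0.2,-1,1,0,0],[0.2,-1,1,0,0],[0.2,0,0,0,0]]]'
python3 - <<'E'
from h import *
go(.628,.0495,.167,3.6)
im,d=shot('top','top2');i2,d2=shot('scene','sc2')
a=cv2.resize(im[180:300,220:380,::-1],(560,420),interpolation=1);b=cv2.resize(i2[140:290,230:430,::-1],(560,420))
cv2.imwrite('pics/c2.png',cv2.resize(np.hstack([a,b]),(800,300)))
E
```

```text
t: 8.45
position: [0.481, -0.1076, 0.463]
orientation: [3.139, 0.085, -0.004]
wrist_force: [1.3, 0.6, 0.6]
finger_gap: 0.6
grip_force: 0.0
t 8.45 grasp [ 0.4806 -0.1079  0.283 ] yaw 3.09 tilt [-0.0023 -0.0018] gap 0.6 grip 0.0 F [1.3 0.6 0.6]
units xyz [ 6.24 -5.98  4.61] turn -0.09
```

View pics/c2.png

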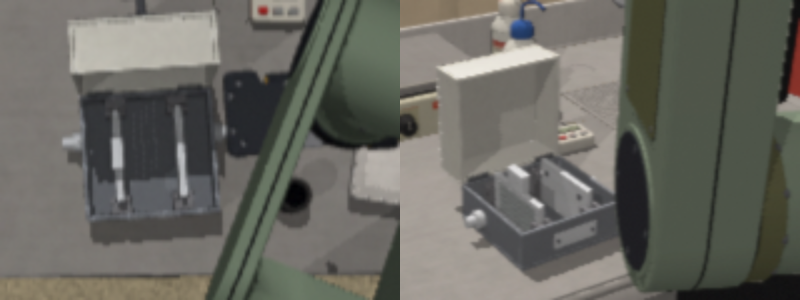

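The cover stands open. In the crop, the +y plate shows a tab near (118,155) in the top half and (518,178) in the scene half. The −y plate looks plain. I'll check this with heights.

```bash
python3 - <<'E'
from h import *
c=np.array([.47,.0395]);a=np.radians(3.6);M=np.array([[np.cos(a),np.sin(a)],[-np.sin(a),np.cos(a)]])
for n in('top','scene'):
    P=cloud(n,np.load(f'pics/{n[:3] if n=="top" else "sc"}2.npy')).reshape(-1,3);P=P[~np.isnan(P[:,0])]
    L=(P[:,:2]-c)@M.T
    inn=(abs(L[:,0])<.068)&(abs(L[:,1])<.07)
    for s in(1,-1):
        k=inn&(abs(L[:,1]-s*.035)<.02)
        for lo,hi in((.055,.072),(.078,.1)):
            m=k&(P[:,2]>lo)&(P[:,2]<hi)
            if m.sum()>4:
                r=cv2.minAreaRect(P[m,:2].astype(np.float32))
                print(n,s,lo,m.sum(),'local',np.round(np.percentile(L[m],[2,50,98],axis=0),4).tolist(),'z',np.round(np.percentile(P[m,2],[5,50,95]),4),'rect',np.round(r[0],4),np.round(r[1],4),round(r[2],1))
    m=(abs(L[:,0]-.1)<.06)&(abs(L[:,1])<.09)&(P[:,2]>.12)&(P[:,2]<.22)
    print('hood',np.round(np.percentile(L[m],[2,50,98],axis=0),4).tolist(),np.round(np.percentile(P[m,2],[50,98]),4))
E
```

```text
top 1 0.055 71 local [[-0.0586, 0.031], [-0.0169, 0.0349], [0.0501, 0.0389]] z [0.0623 0.0669 0.0707] rect [0.4608 0.0746] [0.1191 0.0098] 4.0
top 1 0.078 53 local [[-0.0133, 0.0299], [0.0028, 0.0352], [0.0167, 0.0409]] z [0.0869 0.0916 0.0956] rect [0.4688 0.0746] [0.0321 0.0112] 4.9
top -1 0.055 111 local [[-0.0469, -0.0388], [-0.0002, -0.0348], [0.0495, -0.0309]] z [0.061  0.0661 0.0695] rect [0.4638 0.0032] [0.1173 0.0143] 7.7
hood [[0.0765, -0.0721], [0.1043, -0.0], [0.1557, 0.072]] [0.1908 0.1952]
scene 1 0.055 135 local [[-0.0508, 0.0312], [-0.0164, 0.0375], [0.0549, 0.0429]] z [0.0564 0.0652 0.0703] rect [0.476  0.0763] [0.1204 0.019 ] 9.3
scene 1 0.078 89 local [[-0.0197, 0.029], [-0.0072, 0.0381], [0.0158, 0.0412]] z [0.0787 0.0871 0.0923] rect [0.4654 0.0751] [0.0378 0.0131] 7.2
scene -1 0.055 167 local [[-0.0509, -0.0404], [-0.0057, -0.0327], [0.0608, -0.03]] z [0.0559 0.064  0.0676] rect [0.48  0.001] [0.1201 0.0216] 1.8
hood [[0.0721, -0.0726], [0.1105, -0.0028], [0.1256, 0.0752]] [0.1579 0.192 ]
```

```bash

python3 -m creep '[[[0.1,0,-1,0,-0.08],[0.1,0,-1,0,0],[0.1,0,-1,0,0],[0.1,0,-1,0,0],[0.1,0,-1,0,0],[0.1,0,-1,0,0],[0.1,0,-1,0,0],[0.1,0,-0.3,1,0],[0.1,0,0,1,0],[0.1,0,0,1,0],[0.1,0,0,1,0],[0.1,0,0,0.6,0],[0.1,0,0,0,0],[0.1,0,0,0,0]]]'
python3 - <<'E'
from h import *
go(.4682,.0746,.078,3.6)
E
```

```text
t: 9.72
position: [0.4719, 0.0786, 0.3474]
orientation: [-3.139, -0.109, 0.003]
wrist_force: [0.7, 0.7, -0.5]
finger_gap: 0.551
grip_force: 0.0
t 9.72 grasp [0.4715 0.0787 0.1674] yaw 3.96 tilt [-0.0022  0.0005] gap 0.551 grip 0.0 F [ 0.7  0.7 -0.5]
units xyz [-0.14  0.16  3.58] turn 0.06
```

```bash

python3 -m creep '[[[0.1,-0.13,0.16,0.5,0.05],[0.1,0,0,0.6,0],[0.1,0,0,0.6,0],[0.1,0,0,0.6,0],[0.1,0,0,0.5,0],[0.1,0,0,0.4,0],[0.1,0,0,0.25,0],[0.1,0,0,0.13,0],[0.1,0,0,0,0],[0.1,0,0,0,0]]]'
python3 - <<'E'
from h import *
go(.4682,.0746,.078,3.6)
im,d=shot('top','top3');i2,d2=shot('scene','sc3')
a=cv2.resize(im[180:300,220:380,::-1],(560,420),interpolation=1);b=cv2.resize(i2[140:290,230:430,::-1],(560,420))
cv2.imwrite('pics/c3.png',cv2.resize(np.hstack([a,b]),(800,300)))
E
```

```text
t: 10.55
position: [0.4694, 0.0734, 0.2593]
orientation: [3.14, 0.098, 0.002]
wrist_force: [-0.1, -0.2, -0.6]
finger_gap: 0.548
grip_force: 0.0
t 10.55 grasp [0.4696 0.0734 0.0793] yaw 3.58 tilt [0.0013 0.    ] gap 0.548 grip 0.0 F [-0.1 -0.2 -0.6]
units xyz [-0.05 -0.05  0.05] turn -0.0
```

View pics/c3.png

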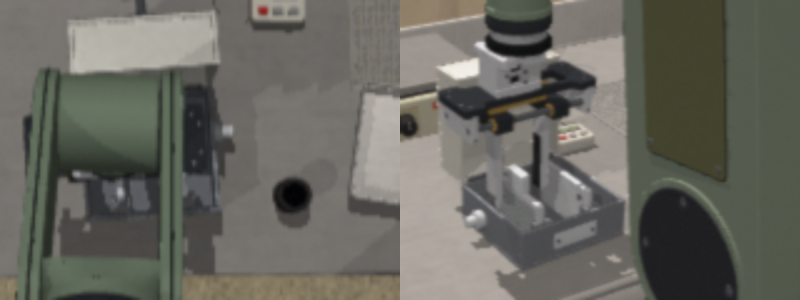

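The fingers straddle the tab, which is at (518,178) in the crop. The hood behind is still open. I'll close and lift.

```bash

python3 -m creep '[[[-0.4,-0.04,-0.04,0,0],[-1,0,0,0,0],[-1,0,0,0,0],[-1,0,0,0,0],[-1,0,0,0,0],[-1,0,0,0,0],[-1,0,0,0,0],[-1,0,0,0,0],[-1,0,0,0,0],[-1,0,0,0,0],[-1,0,0,0,0],[-1,0,0,0,0]]]' 25
python3 -c "
from h import *
go(.4678,.0744,.204,3.6)"
```

```text
t: 11.65
position: [0.4679, 0.0743, 0.2586]
orientation: [-3.14, -0.098, 0.0]
wrist_force: [-0.4, -0.1, 0.3]
finger_gap: 0.123
grip_force: 25.0
t 11.65 grasp [0.4679 0.0743 0.0786] yaw 3.57 tilt [-0.  0.] gap 0.123 grip 25.0 F [-0.4 -0.1  0.3]
units xyz [-0.   -0.01 -5.01] turn -0.0
```

Gripped on 11.6 mm, which matches the 12 mm tab.

```bash

python3 -m creep '[[[-1,0,0,-0.2,0],[-1,0,0,-0.4,0],[-1,0,0,-0.4,0],[-1,0,0,-0.4,0],[-1,0,0,-0.4,0],[-1,0,0,-0.5,0],[-1,0,0,-0.5,0],[-1,0,0,-0.5,0],[-1,0,0,-0.5,0],[-1,0,0,-0.5,0],[-1,0,0,-0.5,0],[-1,0,0,-0.4,0],[-1,0,0,0,0],[-1,0,0,0,0],[-1,0,0,0,0]]]'
python3 - <<'E'
from h import *
go(.4741,-.2894,.204,3.6)
i2,d2=shot('scene','sc4');P=cloud('scene',d2)
cv2.imwrite('pics/c4.png',cv2.resize(i2[90:300,200:480,::-1],(800,600)))
E
```

```text
t: 12.9
position: [0.4675, 0.0743, 0.3882]
orientation: [-3.14, -0.098, 0.001]
wrist_force: [0.1, -0.9, -0.3]
finger_gap: 0.126
grip_force: 25.0
t 12.9 grasp [0.4674 0.0743 0.2082] yaw 3.57 tilt [-0.0009  0.    ] gap 0.126 grip 25.0 F [ 0.1 -0.9 -0.3]
units xyz [-0.64 14.54  0.17] turn -0.01
```

View pics/c4.png

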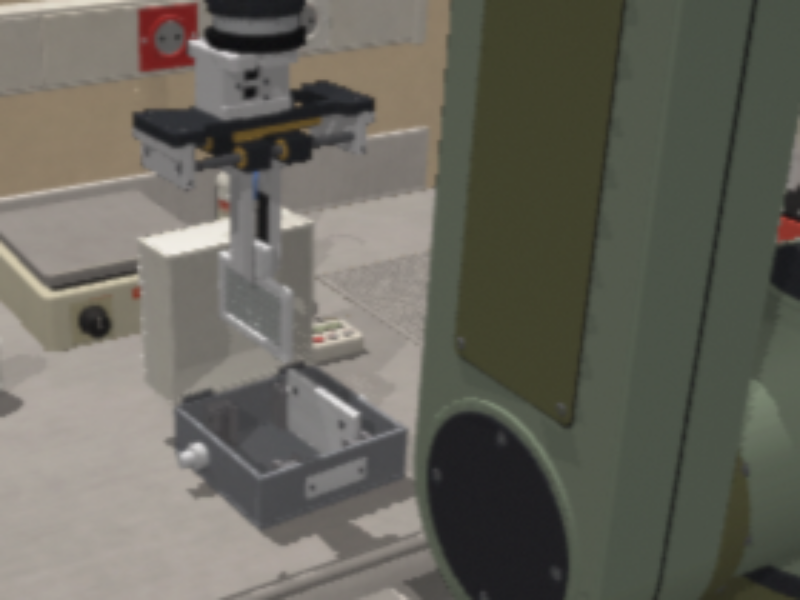

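The picture shows the mesh plate upright in the grip, clear of the tub. The blank is still in its slot at about (322,410) and the cover is open. Next is carrying it to the tray.

```bash

python3 -m creep '[[[-1,-0.04,0.4,0,0],[-1,-0.04,0.8,0,0],[-1,-0.04,0.9,0,0],[-1,-0.04,0.9,0,0],[-1,-0.04,0.9,0,0],[-1,-0.04,0.9,0,0],[-1,-0.04,0.9,0,0],[-1,-0.04,0.9,0,0],[-1,-0.04,0.9,0,0],[-1,-0.04,0.9,0,0],[-1,-0.04,0.9,0,0],[-1,-0.04,0.9,0,0],[-1,-0.04,0.9,0,0],[-1,-0.04,0.9,0,0],[-1,-0.04,0.9,0,0],[-1,-0.04,0.9,0,0],[-1,0,0.7,0,0],[-1,0,0,0,0],[-1,0,0,0,0]]]'
python3 -m creep '[[[-1,0,0,0,-0.4],[-1,0,0,0,-0.8],[-1,0,0,0,-0.8],[-1,0,0,0,-0.8],[-1,0,0,0,-0.8],[-1,0,0,0,-0.8],[-1,0,0,0,-0.8],[-1,0,0,0,-0.8],[-1,0,0,0,-0.8],[-1,0,0,0,-0.8],[-1,0,0,0,-0.8],[-1,0,0,0,-0.8],[-1,0,0,0,-0.8],[-1,0,0,0,-0.8],[-1,0,0,0,-0.8],[-1,0,0,0,-0.8],[-1,0,0,0,-0.4],[-1,0,0,0,0],[-1,0,0,0,0]]]'
python3 - <<'E'
from h import *
go(.4741,-.2894,.188,80.5)
E
```

```text
t: 14.53
position: [0.4741, -0.2894, 0.3879]
orientation: [-3.139, -0.095, 0.002]
wrist_force: [0.9, 0.5, -1.8]
finger_gap: 0.125
grip_force: 25.0
t: 16.12
position: [0.4745, -0.2875, 0.3885]
orientation: [-2.399, -2.027, -0.0]
wrist_force: [1.0, -0.1, -0.7]
finger_gap: 0.126
grip_force: 25.0
t 16.12 grasp [ 0.4744 -0.2874  0.2085] yaw 80.37 tilt [-0.0005  0.0008] gap 0.126 grip 25.0 F [ 1.  -0.1 -0.7]
units xyz [-0.08  0.    0.82] turn -0.02
```

```bash

python3 -m creep '[[[-1,-0.06,0,0.3,0],[-1,0,0,0.3,0],[-1,0,0,0.2,0],[-1,0,0,0,0],[-1,0,0,0,0],[-1,0,0,0,0],[-1,0,0,0,0],[-1,0,0,0,0],[-1,0,0,0,0]]]'
python3 - <<'E'
from h import *
go(.4741,-.2894,.188,80.5)
im,d=shot('top','top5');i2,d2=shot('scene','sc5')
P=cloud('top',d)
u,v=np.meshgrid(np.arange(560),np.arange(420))
m=(u>352)&(u<435)&(v>208)&(v<280)&(P[...,2]>.024)&(P[...,2]<.06)
print('rim',m.sum(),cv2.minAreaRect(P[m][:,:2].astype(np.float32)))
Q=cloud('scene',d2).reshape(-1,3);k=(np.hypot(Q[:,0]-.474,Q[:,1]+.289)<.07)&(Q[:,2]>.06)&(Q[:,2]<.18)
print('plate pts',k.sum(),np.round(np.percentile(Q[k],[2,50,98],axis=0),3) if k.sum() else '')
cv2.imwrite('pics/c5.png',cv2.resize(np.hstack([im,i2])[:,:,::-1],(800,300),interpolation=3))
E
```

```text
t: 16.87
position: [0.4743, -0.2901, 0.369]
orientation: [2.4, 2.027, 0.0]
wrist_force: [0.6, 0.3, -1.3]
finger_gap: 0.125
grip_force: 25.0
t 16.87 grasp [ 0.4744 -0.2902  0.189 ] yaw 80.37 tilt [ 0.0005 -0.0005] gap 0.125 grip 25.0 F [ 0.6  0.3 -1.3]
units xyz [ 0.03 -0.02  0.04] turn -0.02
rim 112 ((0.47908011078834534, -0.26068633794784546), (0.12676720321178436, 0.13377095758914948), 80.2335205078125)
plate pts 433 [[ 0.459 -0.336  0.121]
 [ 0.469 -0.302  0.152]
 [ 0.48  -0.255  0.179]]
```

View pics/c5.png

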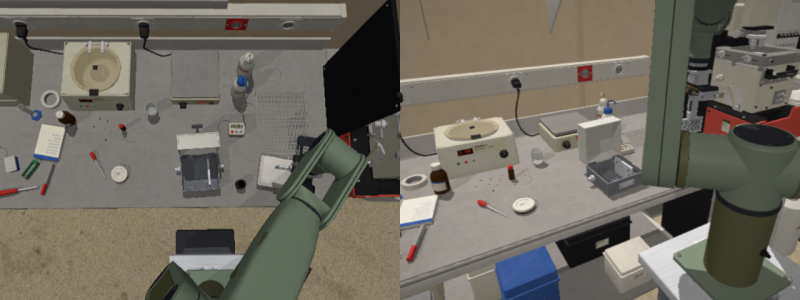

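The view shows the plate held over the tray with its lower edge at about z = 0.115. The cover is open and the bystanders stand where they were.

```bash
python3 -c "
from workcell import robot
print(robot.sign_off())"
```

```text
the job is handed in; nothing more can be done
None
```

The job is handed in at about 17 s of the 61 s limit, with no verdict shown: the arm is holding the filter plate upright over the middle of the tray, along its long side, lower edge about 10 cm above it, with the cover open, the blank plate still in its slot and the other things undisturbed in the last pictures.

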